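# Let down a rack lift by holding its pawl off with the release rod

### The job

The small rack lift on the bench stands raised with a block on its platform, held by its pawl. Pick up the release rod by its wooden handle, work its steel end up under the pawl's front tongue by feel and hold the pawl off, gently, so as not to force it against its stop, until the platform has sunk all the way down; then take the rod out and lay it flat on the bench without dropping it. Touch the lift with nothing but the rod, and leave the other things on the bench where they are.

Things in the scene. Friction and masses are not known exactly. Their poses are not given: they have to be found in the camera images.
- lift: Rack lift, bolted to the bench: grey base plate, two grey cheeks 176 mm high, 56 mm apart overall, a toothed steel column between them. Origin: bench level, on the column's axis; z up, -x is its front, where the pawl's tongue sticks out. In x the base plate (10 mm high, 104 mm wide) spans -55 to +75 mm, the cheeks -12 to +32. In front of and under the tongue all is free down to the base plate.
- platform_top (a point): Centre of the top of the lift's platform, an 84 mm square aluminium plate with a low rim, on the column's head; a 42 mm brass cube is fixed on it. It is 198 mm above the bench when fully down, its front edge at lift x = -32 mm.
- lift_lug (a point): NOMINAL place of the tongue, on the lift frame at x -75, y 0, z 150 mm. The tongue: flat steel bar 22 mm wide, 6 mm thick, level, lift x -29 to -92 mm, with a 10 mm round cross bar at its front end; underside nominally 1 mm below this point (cross bar too). The pawl's bracket is clamped up to 12 mm higher or lower in its slots and no reading shows this: find the true height by feel.
- lift_pin (a point): NOMINAL place of the pawl's level hinge pin across the lift (x -10, z 150 mm; up to 12 mm off like the tongue). Pushing the tongue up frees the pawl; spring and load resist with 2 to 4.5 N (50 mm from the pin), about 2 N once free. It is clear of the teeth (9 mm apart) at about 0.15 rad (7 mm up there); hard stop at 0.20 rad (10 mm). Over 6 N from the rod forces it. Let go, it springs back and catches the next tooth.
- platform (a joint): Height of the platform above its lowest position, m: starts at 0.05 to 0.09 m, 0 is fully down. Freed, it sinks by its own weight at 30 to 45 mm/s against an oil damper; it needs no push.
- rod_grip (a point): Centre of the release rod's handle, the place to grasp it. The rod lies on the bench: a square wooden handle 80 mm long, 22 x 22 mm, centred here, then a round steel shaft of 8 mm diameter on the same axis towards +x, its end 115 mm from this point. Its x axis points along the shaft, z is up as it lies (centre 11 mm above the bench). About 110 g.
- rod_tip (a point): The free end of the rod's steel shaft, on its axis.
- tape_roll: a loose bystander: masking tape roll lying flat, 78 mm across, 19 mm high; origin under its centre
- clear_box1: a loose bystander: small clear hinged box, 35 x 35 x 40 mm; origin under its centre
- pliers_lying: a loose bystander: hand pliers lying flat, 96 x 148 x 16 mm; origin under its centre
- parts_tin0: a loose bystander: round aluminium tin, 60 mm across, 22 mm high; origin under its centre

How it is judged:
By the outcome, as a careful person would: the job done as asked, in the order asked, and still so for the second after the job is handed in, with the robot touching nothing.
It also fails if it takes over 70 s, if anything falls off the work surface, if the arm or the gripper's body presses on something with over 40 N, if the wrist force passes 120 N, or if a joint passes its speed limit or range.

### The arm

A 6-joint arm with a two-finger parallel gripper is mounted at the origin on a cart in front of the work surface, level with it; the furniture and walls round the work are solid. World frame = base frame: x ahead of the robot, y to its left, z up, the work surface at z = 0. Lengths are in m, angles in rad, forces in N, time in s.
With the tool pointing down it reaches from about 0.25 to 0.8 m from the base axis. Payload 3.9 kg.
Tool frame: the origin (TCP) lies at the very end of the fingers, on their centre line; the grasp point (between the pads) lies 19 mm behind it; z points along the fingers, y is the line along which they close (so a half turn about z gives the same grasp; the last joint's range is limited). The gripper opens to 85 mm and grips with 20 to 120 N. Pads are 22 mm wide; open, the fingers measure 114 mm over their backs; the gripper's body (76 mm by 85 mm) begins 54 mm behind the grasp point. The pads swing forward as they close: fully open they stand 13 mm farther back than shut.
Start: joints at [1.163, 0.26, -0.138, 1.173, 0, 1.571], TCP at [0.208, 0.482, 0.231] pointing down, gripper open.
Joint ranges: [-2.78, 2.78], [-0.83, 1.72], [-1.28, 1.37], [-1.9, 2.12], [-1.57, 1.48], [-3.14, 3.14]. Speed limits (rad/s): [2.57, 2.57, 3.14, 3.14, 3.14, 3.14].

### API

Orientations are given as a unit quaternion [w, x, y, z].
In Python, from bench import manip gives the robot as it stands.
- The arm moves only by the shell command python3 -m crank 'ROWS' [FORCE]. ROWS is JSON, a list of rows, each a list of 3 entries, a list of its own where there are three numbers: the opening, from -1 (shut) to 1 (fully open), then the shift along the tool's x, y, z in cm, then the turn, a rotation vector about the tool's x, y, z in rad. In form: [[grip, [tx, ty, tz], [wx, wy, wz]], ...]. A call has 1 to 8 rows; each row shifts and turns the commanded pose from where the row before left it, along the tool's axes as they then stand; what a row does not reach is not made up. A row lasts 1/12 s, in which the tool goes at most 41.7 mm and 7.16 degrees, less where a joint would pass 70% of its speed; a pose out of reach is approached as far as the arm can. A call with a gripper value outside its range is refused whole. The fingers move at their own pace and stop on an object; FORCE is the grip in N (left out, the last holds). Time passes only in rows, so rows that do not move let the fingers close. It gives the time, the measured TCP pose, the force, the opening and the grip force at its end, in the units of the state.
- manip.state(): the state, without advancing time (a new reading comes with each control period).
- manip.snapshot(name): name is "side" or "top" or "wrist"; returns a dict with "color" (420x560x3 uint8, red, green, blue), "K" (3x3 intrinsics, pixels), "world_to_cam" (4x4, takes a point from world to camera coordinates). Camera axes: x right, y down, z forward; pixel columns grow to the right and rows downward; lengths in m; the calibration is good to about 2 mm. A picture is of the moment at which its call begins. There is no depth.
- manip.close_job(): hands the job in; it is judged then, once.
The state is a dict: "clock": time; "q": joint angles; "joint_velocities": joint speeds; "tau": joint torques, N m; "eef_pos": TCP position; "ee_rot": TCP orientation; "wrist_force": force on the tool from outside, world axes, zero at the start; "moment": the same for the moment, N m; "gripper_width": opening from 0.0 (shut) to 1.0 (fully open); "finger_force": force on a finger pad.
Only numpy, scipy, OpenCV 4.12 (cv2) and the standard library are available. Lean on these libraries where they do the work, as an engineer would, in place of code of your own. Each camera call takes 0.05 s, during which the arm holds its last target. There are 200 camera calls.

## Working session

There is one attempt and no reset: what is moved stays moved. The work goes in short steps, Python scripts to look and compute and a shell command to move; the robot and the scene stay as the last step left them, time stands still between calls to the robot, and variables do not carry over. Pictures are saved under pics/ and viewed, at most 10 in all, crops included, and the job is handed in when it is done.

```bash
mkdir -p pics; ls; python3 - <<'E'
from bench import manip
import cv2,pickle
S=manip.state();print(S)
d={}
for n in("side","top","wrist"):
    s=manip.snapshot(n);d[n]=s;cv2.imwrite(f"pics/{n}0.png",s["color"][:,:,::-1]);print(n,s["K"],s["world_to_cam"])
pickle.dump(d,open("s0.pkl","wb"))
E
```

```text
pics
{'clock': 0.0, 'q': array([ 1.16303071e+00,  2.60660859e-01, -1.39347789e-01,  1.17270762e+00,
       -1.76460445e-05,  1.57081068e+00]), 'joint_velocities': array([-3.52955985e-04, -8.81544083e-05,  1.67794498e-03,  3.77534943e-04,
       -4.40728918e-05,  1.37144208e-03]), 'tau': array([-1.64128128e-04, -4.05678034e+01,  2.53922886e+01,  1.87225820e-02,
       -8.77213012e-06,  4.55261556e-06]), 'eef_pos': array([0.20793203, 0.48133518, 0.2304851 ]), 'ee_rot': array([-1.85721426e-04,  2.02480161e-01,  9.79285894e-01, -9.41875785e-04]), 'wrist_force': array([ 0.80135225, -0.48718809, -0.97695189]), 'moment': array([ 0.05208582, -0.03290022, -0.03366415]), 'finger_force': 0.0, 'gripper_width': 1.0005718645914268}
side [[433.47532691   0.         280.89425523]
 [  0.         433.47532691 214.9526754 ]
 [  0.           0.           1.        ]] [[ 0.99579522 -0.09004319  0.0168552  -0.53090762]
 [-0.03230855 -0.51737806 -0.85514683  0.0456009 ]
 [ 0.08572066  0.85100656 -0.51811176  1.30780599]
 [ 0.          0.          0.          1.        ]]
top [[429.25633173   0.         277.0447004 ]
 [  0.         429.25633173 212.11292823]
 [  0.           0.           1.        ]] [[ 5.14167387e-03 -9.99984950e-01  1.91372153e-03 -1.69615118e-01]
 [-9.89013908e-01 -5.36797226e-03 -1.47724996e-01  5.11899575e-01]
 [ 1.47733046e-01 -1.13314345e-03 -9.89026624e-01  1.17066078e+00]
 [ 0.00000000e+00  0.00000000e+00  0.00000000e+00  1.00000000e+00]]
wrist [[356.5282069    0.         281.66054585]
 [  0.         356.5282069  206.79508914]
 [  0.           0.           1.        ]] [[ 0.39628653  0.9181243  -0.00218112 -0.52351482]
 [ 0.87155829 -0.37543832  0.31532875 -0.04086704]
 [ 0.28869211 -0.12686151 -0.94897999  0.38115582]
 [ 0.          0.          0.          1.        ]]
```

View pics/top0.png

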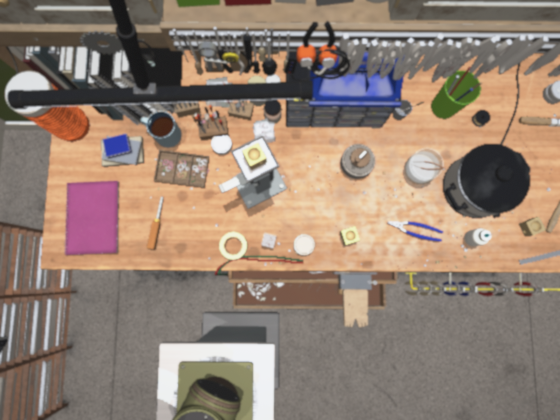

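View pics/side0.png

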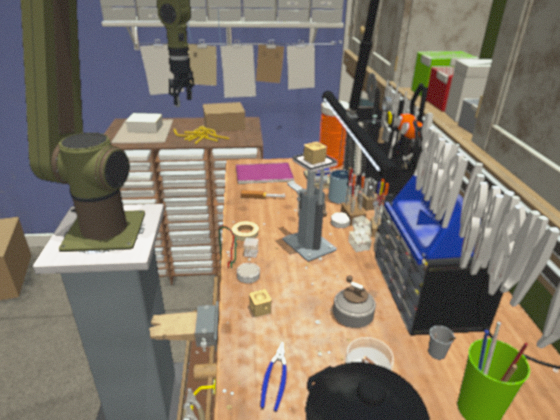

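```bash
python3 - <<'E'
import cv2,pickle,numpy as np
d=pickle.load(open("s0.pkl","rb"))
t=d["top"]["color"][:,:,::-1];s=d["side"]["color"][:,:,::-1]
a=cv2.resize(t[130:265,130:310],None,fx=4,fy=4,interpolation=cv2.INTER_CUBIC)
cv2.imwrite("pics/topc.png",a)
b=cv2.resize(s[135:265,230:360],None,fx=4.5,fy=4.5,interpolation=cv2.INTER_CUBIC);cv2.imwrite("pics/sidec.png",b)
E
```

```text
(no output)
```

View pics/topc.png

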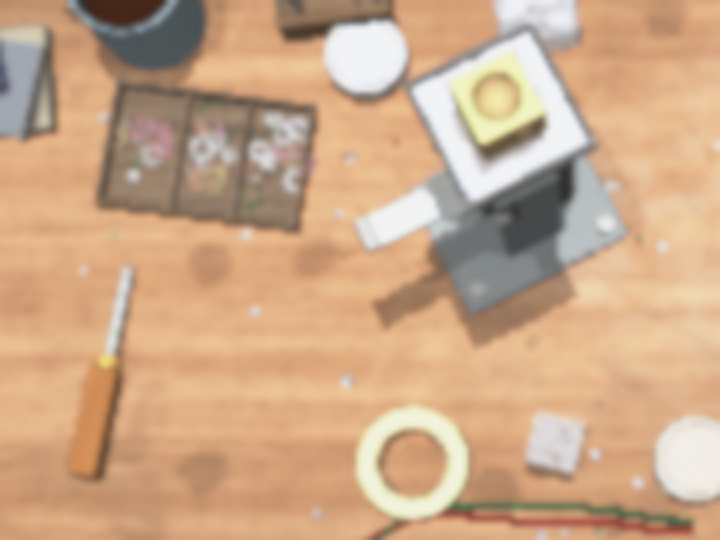

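View pics/sidec.png

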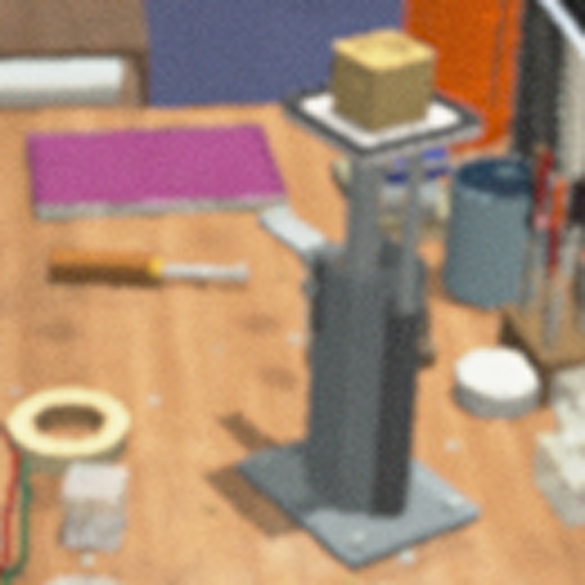

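```bash
cat >h.py <<'E'
import numpy as np,pickle
from scipy.optimize import least_squares
d=pickle.load(open("s0.pkl","rb"))
def ray(s,uv):
    W=s["world_to_cam"];R=W[:3,:3];c=-R.T@W[:3,3]
    v=R.T@np.linalg.inv(s["K"])@np.array([uv[0],uv[1],1]);return c,v
def onz(s,uv,z):
    c,v=ray(s,uv);return c+v*(z-c[2])/v[2]
def proj(s,p):
    W=s["world_to_cam"];q=W[:3,:3]@p+W[:3,3];q=s["K"]@q;return q[:2]/q[2]
def tri(l):
    A=0;b=0
    for s,uv in l:
        c,v=ray(s,uv);v=v/np.linalg.norm(v);M=np.eye(3)-np.outer(v,v);A=A+M;b=b+M@c
    return np.linalg.solve(A,b)
E
python3 - <<'E'
from h import *
import cv2
T=d["top"];S=d["side"]
tp=lambda x,y:((x+.5)/4-.5+130,(y+.5)/4-.5+130)
sp=lambda x,y:((x+.5)/4.5-.5+230,(y+.5)/4.5-.5+135)
np.set_printoptions(precision=4,suppress=True)
# rod by color mask
hsv=cv2.cvtColor(T["color"],cv2.COLOR_RGB2HSV)
for n,a,b in(("hend",(86,475),(50,266)),("joint",(107,362),(160,270)),("tip",(127,268),(247,272))):
    print(n,onz(T,tp(*a),.011),onz(S,sp(*b),.011))
A,B,C=[(475,315),(628,235),None]
print("plate A,B top",onz(T,tp(475,315),.01),onz(T,tp(628,235),.01))
pa,pb,pc=[onz(S,sp(*q),.01) for q in((238,465),(350,565),(478,512))]
print("plate side",pa,pb,pc,np.linalg.norm(pb-pa),np.linalg.norm(pc-pb))
print("tongue end",tri([(T,tp(363,237)),(S,sp(276,212))]))
obs=[(T,tp(475,315),(-55,-52)),(T,tp(628,235),(75,-52)),(S,sp(238,465),(-55,-52)),(S,sp(350,565),(75,-52)),(S,sp(478,512),(75,52))]
def P(p,l):
    c,s=np.cos(p[2]),np.sin(p[2]);return np.array([p[0]+c*l[0]-s*l[1],p[1]+s*l[0]+c*l[1],l[2]])
f=lambda p:np.concatenate([proj(s,P(p,(l[0]/1e3,l[1]/1e3,.01)))-uv for s,uv,l in obs])
r=least_squares(f,[.5,-.1,-1.1]);print(r.x,r.fun)
for h in(.139,.15,.161):
  for l in((-.097,.011),(-.097,-.011)):
    q=P(r.x,(*l,h+.005));u=proj(T,q);v=proj(S,q);print(h,l,((u+.5-130)*4),(v+.5-[230,135])*4.5)
# platform
tt=tri([(T,tp(410,90)),(S,sp(285,103))]);print("plat corner",tt,tri([(T,tp(593,147)),(S,sp(482,125))]),tri([(T,tp(475,203)),(S,sp(365,155))]))
E
```

```text
hend [0.4107 0.1905 0.011 ] [0.4106 0.1859 0.011 ]
joint [0.4917 0.1793 0.011 ] [0.4943 0.1745 0.011 ]
tip [0.5604 0.1681 0.011 ] [0.5606 0.1674 0.011 ]
plate A,B top [ 0.5275 -0.0841  0.01  ] [ 0.5869 -0.1944  0.01  ]
plate side [ 0.5294 -0.0916  0.01  ] [ 0.5871 -0.203   0.01  ] [ 0.6756 -0.1539  0.01  ] 0.12537570596950995 0.10119954767317821
tongue end [ 0.556  -0.0217  0.1576]
[ 0.5987 -0.1088 -1.0942] [-0.1285  0.0566  1.6733  0.0034 -0.9686 -1.4767 -0.2421 -0.8181  1.1486
 -0.5261]
0.139 (-0.097, 0.011) [360.2049 226.8325] [284.7578 228.5475]
0.139 (-0.097, -0.011) [375.083  256.5889] [256.3821 236.5451]
0.15 (-0.097, 0.011) [357.9647 223.2735] [285.2864 213.3919]
0.15 (-0.097, -0.011) [372.9844 253.3154] [256.7857 221.3016]
0.161 (-0.097, 0.011) [355.6798 219.6434] [285.8198 198.0987]
0.161 (-0.097, -0.011) [370.8437 249.9764] [257.193  205.9185]
plat corner [ 0.5871 -0.0618  0.2607] [ 0.6176 -0.172   0.2778] [ 0.5806 -0.0988  0.2298]
```

```bash
cat >>h.py <<'E'
from scipy.spatial.transform import Rotation as Ro
def to(pos,yaw,tilt=0):
    """print tool shift (cm) and turn from the present to TCP pos with tool y at world angle yaw, tool down"""
    from bench import manip
    s=manip.state();q=s["ee_rot"];R=Ro.from_quat([q[1],q[2],q[3],q[0]])
    y=np.array([np.cos(yaw),np.sin(yaw),0]);z=np.array([0,0,-1.]);x=np.cross(y,z)
    G=Ro.from_matrix(np.c_[x,y,z])
    np.set_printoptions(precision=4,suppress=True)
    print("pos",s["eef_pos"],"shift cm",R.inv().apply(np.array(pos)-s["eef_pos"])*100,"turn",(R.inv()*G).as_rotvec(),"shift in goal frame",G.inv().apply(np.array(pos)-s["eef_pos"])*100,"F",s["wrist_force"],"t",s["clock"])
E
R='[1,[-3.4,-1.8,1.1],[0,0,0]]'
python3 -m crank '[[1,[-3.4,-1.8,1.1],[0,0,0]],[1,[-3.4,-1.8,1.1],[0,0,0]],[1,[-3.4,-1.8,1.1],[0,0,0]],[1,[-3.4,-1.8,1.1],[0,0,0]],[1,[-3.4,-1.8,1.1],[0,0,0]],[1,[-3.4,-1.8,1.1],[0,0,0]],[1,[-3.4,-1.8,1.1],[0,0,0]],[1,[-3.4,-1.8,1.1],[0,0,0]]]' 100
python3 -m crank '[[1,[-3.4,-1.8,1.1],[0,0,0]],[1,[-3.4,-1.8,1.1],[0,0,0]],[1,[0,0,0],[0,0,-0.09]],[1,[0,0,0],[0,0,-0.09]],[1,[0,0,0],[0,0,-0.09]],[1,[0,0,0],[0,0,0]],[1,[0,0,0],[0,0,0]]]'
python3 - <<'E'
from h import *
import cv2
from bench import manip
w=manip.snapshot("wrist");cv2.imwrite("pics/w1.png",w["color"][:,:,::-1])
pickle.dump(w,open("w1.pkl","wb"))
to((.449,.183,.12),1.431)
c=w["color"];hsv=cv2.cvtColor(c,cv2.COLOR_RGB2HSV)
for p in((.4107,.189,.011),(.49,.1775,.011),(.5605,.168,.011)):print(proj(w,np.array(p)))
E
```

```text
clock: 0.82
eef_pos: [0.4014, 0.2402, 0.1427]
ee_rot: [-0.0, 0.202, 0.979, 0.0]
wrist_force: [1.0, -0.1, 0.5]
gripper_width: 1.001
finger_force: 0.0
clock: 1.4
eef_pos: [0.4488, 0.1817, 0.1211]
ee_rot: [-0.0, 0.07, 0.998, -0.0]
wrist_force: [0.5, 0.2, 0.8]
gripper_width: 0.999
finger_force: 0.0
pos [0.4487 0.1819 0.1212] shift cm [-0.0111  0.1162  0.1172] turn [-0.0002 -0.0003  0.    ] shift in goal frame [-0.011   0.1162  0.1173] F [0.5028 0.9274 0.0078] t 1.45
[284.7606 152.0133]
[284.0631 254.1957]
[284.3895 330.5728]
```

View pics/w1.png

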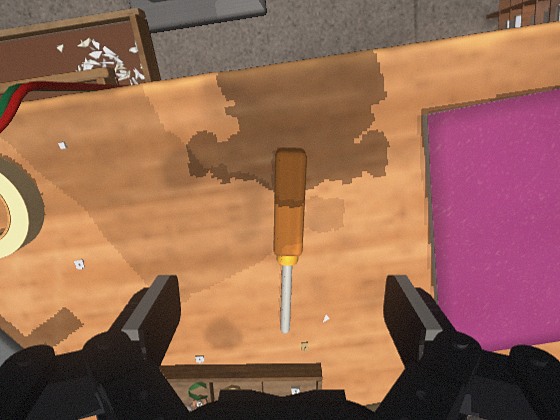

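```bash
python3 - <<'E'
from h import *
w=pickle.load(open("w1.pkl","rb"))
a,b,c=[onz(w,p,.011) for p in((290.5,151),(288.5,253),(286,332))]
print(a,b,c,np.arctan2(*(c-a)[1::-1]),np.linalg.norm(c-a));u=(c-a)/np.linalg.norm(c-a);g=c-.115*u;print(g)
to((g[0],g[1],.004),np.pi/2+np.arctan2(u[1],u[0]))
E
```

```text
[0.41055341 0.19313869 0.011     ] [0.4894627 0.1810743 0.011    ] [0.56211418 0.16915254 0.011     ] -0.15695915677768388 0.15344706439802294
[0.44852786 0.18712882 0.011     ]
pos [0.4487 0.1819 0.1212] shift cm [ 0.0892  0.5206 11.7172] turn [-0.0002 -0.0003  0.0172] shift in goal frame [ 0.1022  0.5168 11.7173] F [0.5028 0.9274 0.0078] t 1.45
```

```bash

python3 -m crank '[[1,[0.1,0.35,3],[0,0,0.017]],[1,[0,0,3],[0,0,0]],[1,[0,0,2.5],[0,0,0]],[1,[0,0,2],[0,0,0]],[1,[0,0,1.2],[0,0,0]],[1,[0,0,0],[0,0,0]],[0,[0,0,0],[0,0,0]],[-0.2,[0,0,0],[0,0,0]]]' 60
python3 -m crank '[[-0.6,[0,0,0],[0,0,0]],[-1,[0,0,0],[0,0,0]],[-1,[0,0,0],[0,0,0]],[-1,[0,0,0],[0,0,0]],[-1,[0,0,0],[0,0,0]],[-1,[0,0,0],[0,0,0]]]' 110
```

```text
clock: 2.12
eef_pos: [0.4491, 0.1859, 0.0051]
ee_rot: [0.001, 0.077, 0.997, 0.0]
wrist_force: [0.3, 0.4, 0.6]
gripper_width: 0.744
finger_force: 0.0
clock: 2.62
eef_pos: [0.4491, 0.1858, 0.0056]
ee_rot: [0.001, 0.077, 0.997, 0.001]
wrist_force: [-1.5, 0.1, 8.1]
gripper_width: 0.227
finger_force: 108.3
```

```bash

python3 -m crank '[[-1,[0,0,-0.3],[0,0,0]],[-1,[0,0,-1],[0,0,0]],[-1,[0,0,-3],[0,0,0]],[-1,[0,0,-3.5],[0,0,0]],[-1,[0,0,-3.5],[0,0,0]],[-1,[0,0,-1],[0,0,0]],[-1,[0,0,0],[0,0,0]]]'
python3 - <<'E'
from h import *
import cv2
from bench import manip
w=manip.snapshot("wrist");cv2.imwrite("pics/w2.png",w["color"][:,:,::-1])
pickle.dump(w,open("w2.pkl","wb"))
to((.4217,-.1125,.1226),2.048)
E
```

```text
clock: 3.2
eef_pos: [0.4511, 0.1865, 0.1309]
ee_rot: [0.003, 0.077, 0.997, 0.002]
wrist_force: [0.3, -0.5, -0.9]
gripper_width: 0.231
finger_force: 107.9
pos [0.4496 0.1859 0.1288] shift cm [ -1.8494 -29.914    0.566 ] turn [ 0.0009  0.0037 -0.6321] shift in goal frame [ 16.1813 -25.2264   0.6182] F [-0.3095  0.2026 -2.4972] t 3.25
```

View pics/w2.png

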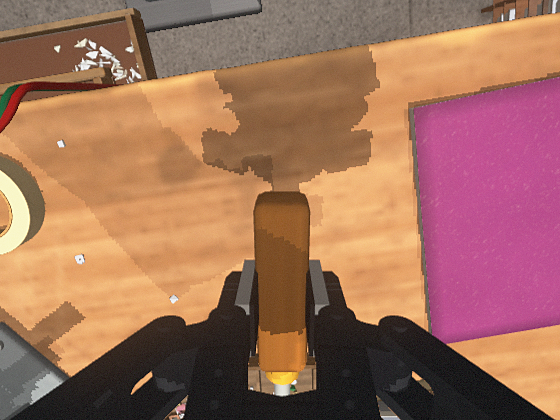

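```bash

python3 -m crank '[[-1,[3,0,0],[0,0,0]],[-1,[3,-1,0],[0,0,0]],[-1,[0,-3.6,0],[0,0,0]],[-1,[0,-3.6,0],[0,0,0]],[-1,[0,-3.6,0],[0,0,0]],[-1,[0,-3.6,0],[0,0,0]],[-1,[0,-3.6,0],[0,0,0]],[-1,[0,-3.6,0],[0,0,0]]]'
python3 -m crank '[[-1,[0,-3.6,0],[0,0,0]],[-1,[0,-3.6,0],[0,0,0]],[-1,[0,0,0],[0,0,-0.105]],[-1,[0,0,0],[0,0,-0.105]],[-1,[0,0,0],[0,0,-0.105]],[-1,[0,0,0],[0,0,-0.105]],[-1,[0,0,0],[0,0,-0.105]],[-1,[0,0,0],[0,0,-0.105]]]'
python3 -m crank '[[-1,[0,0,0],[0,0,0]],[-1,[0,0,0],[0,0,0]],[-1,[0,0,0],[0,0,0]]]'
python3 - <<'E'
from h import *
to((.4217,-.1125,.1226),2.048)
E
```

```text
clock: 3.92
eef_pos: [0.3519, -0.0298, 0.1257]
ee_rot: [-0.002, 0.077, 0.997, -0.0]
wrist_force: [1.0, -0.7, -1.2]
gripper_width: 0.226
finger_force: 108.0
clock: 4.58
eef_pos: [0.3413, -0.0994, 0.1255]
ee_rot: [-0.002, -0.238, 0.971, 0.001]
wrist_force: [0.5, -0.2, -0.6]
gripper_width: 0.228
finger_force: 108.2
clock: 4.83
eef_pos: [0.3423, -0.0995, 0.1264]
ee_rot: [-0.001, -0.234, 0.972, 0.0]
wrist_force: [-0.5, -0.4, -0.7]
gripper_width: 0.223
finger_force: 108.2
pos [ 0.3423 -0.0995  0.1264] shift cm [-6.4734 -4.7772  0.3659] turn [ 0.0014 -0.0016 -0.0042] shift in goal frame [-6.4529 -4.8036  0.3828] F [-0.5314 -0.3546 -0.7259] t 4.8333
```

```bash

python3 -m crank '[[-1,[-1.6,-1.2,0.1],[0,0,0]],[-1,[-1.6,-1.2,0.1],[0,0,0]],[-1,[-1.6,-1.2,0.1],[0,0,0]],[-1,[-1.6,-1.2,0.1],[0,0,0]],[-1,[0,0,0],[0,0,0]],[-1,[0,0,0],[0,0,0]],[-1,[0,0,0],[0,0,0]]]'
python3 - <<'E'
from h import *
import cv2
from bench import manip
o=[]
for n in("top","side"):
    s=manip.snapshot(n);d[n+"1"]=s
    u=proj(s,np.array([.52,-.05,.14]));print(n,u)
    x,y=(u-[55,55]).astype(int) if n=="side" else (u-[55,55]).astype(int)
    x=max(x,0);y=max(y,0);c=s["color"][y:y+110,x:x+110,::-1];print(x,y,c.shape)
    o.append(cv2.resize(c,(396,396),interpolation=cv2.INTER_CUBIC))
cv2.imwrite("pics/two.png",np.hstack(o));pickle.dump(d,open("s0.pkl","wb"))
to((.4217,-.1125,.1226),2.048)
E
```

```text
clock: 5.42
eef_pos: [0.4208, -0.1127, 0.1227]
ee_rot: [-0.001, -0.235, 0.972, 0.001]
wrist_force: [-0.4, -0.5, -1.6]
gripper_width: 0.227
finger_force: 108.2
top [231.88708878 203.28812313]
176 148 (110, 110, 3)
side [278.71085221 192.16255935]
223 137 (110, 110, 3)
pos [ 0.4206 -0.1128  0.123 ] shift cm [-0.113  -0.0289  0.0349] turn [ 0.0012 -0.0014 -0.0026] shift in goal frame [-0.1129 -0.0291  0.0351] F [-0.6202  0.9682 -1.3924] t 5.5167
```

View pics/two.png

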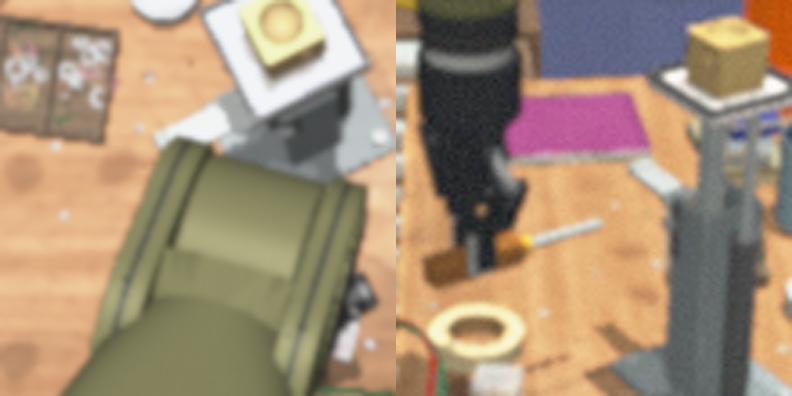

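```bash
python3 - <<'E'
from h import *
import cv2
np.set_printoptions(precision=3,suppress=True)
S=d["side1"];T=d["top1"]
p=np.array([.4206,-.1128,.1284]);u=np.array([.888,.459,0])
print("pred tip",proj(S,p+.115*u),"hend",proj(S,p-.04*u),"meas",(279.7,199.2),(223+32/3.6,137+275/3.6))
for z in(.35,.45,.55):print(z,onz(T,(226,187),z)[:2],onz(T,(277,199),z)[:2])
D=cv2.absdiff(d["side"]["color"],S["color"]).max(2)>25
for r in range(10,215,12):
    c=np.where(D[r,180:330])[0]+180
    if len(c):print(r,c.min(),c.max(), [round(float(x),3) for x in (np.array([ray(S,(c.max(),r))]) [0][0]+ray(S,(c.max(),r))[1]*((-.11-ray(S,(c.max(),r))[0][1])/ray(S,(c.max(),r))[1][1]))])
E
```

```text
pred tip [279.905 197.39 ] hend [231.132 211.678] meas (279.7, 199.2) (231.88888888888889, 213.38888888888889)
0.35 [ 0.519 -0.059] [ 0.494 -0.166]
0.45 [ 0.498 -0.071] [ 0.476 -0.166]
0.55 [ 0.477 -0.083] [ 0.458 -0.166]
10 191 242 [0.429, -0.11, 0.618]
22 180 259 [0.465, -0.11, 0.595]
34 180 263 [0.474, -0.11, 0.57]
46 180 261 [0.469, -0.11, 0.545]
58 180 257 [0.46, -0.11, 0.519]
70 180 260 [0.467, -0.11, 0.493]
82 180 261 [0.469, -0.11, 0.466]
94 186 261 [0.468, -0.11, 0.438]
106 221 259 [0.463, -0.11, 0.409]
118 227 326 [0.629, -0.11, 0.377]
130 228 255 [0.453, -0.11, 0.349]
142 228 256 [0.455, -0.11, 0.317]
154 228 258 [0.46, -0.11, 0.284]
166 229 258 [0.459, -0.11, 0.251]
178 230 254 [0.448, -0.11, 0.217]
190 233 259 [0.461, -0.11, 0.181]
202 238 272 [0.496, -0.11, 0.142]
214 231 244 [0.419, -0.11, 0.107]
```

```bash

python3 -m crank '[[-1,[-1,0,0],[0,0,0]],[-1,[-1,0,0],[0,0,0]],[-1,[-1,0,0],[0,0,0]],[-1,[-1,0,0],[0,0,0]],[-1,[0,0,0],[0,0,0]],[-1,[0,0,0],[0,0,0]]]'
python3 -m crank '[[-1,[-1,0,0],[0,0,0]],[-1,[-1.1,0,0],[0,0,0]],[-1,[0,0,0],[0,0,0]],[-1,[0,0,0],[0,0,0]]]'
python3 - <<'E'
from h import *
import cv2
from bench import manip
F=[];Z=[]
for i in range(8):
    s=manip.snapshot("side");t=manip.state();F.append(t["wrist_force"]);Z.append(t["eef_pos"][2])
print(np.mean(F,0),np.std(F,0),np.mean(Z))
to((.475,-.085,.1226),2.048)
c=s["color"][130:220,240:350,::-1];cv2.imwrite("pics/ins.png",cv2.resize(c,None,fx=6,fy=6,interpolation=cv2.INTER_CUBIC))
E
```

```text
clock: 6.02
eef_pos: [0.4585, -0.0944, 0.1233]
ee_rot: [0.0, -0.236, 0.972, -0.0]
wrist_force: [-0.0, -0.7, -1.2]
gripper_width: 0.227
finger_force: 108.2
clock: 6.35
eef_pos: [0.4771, -0.085, 0.1233]
ee_rot: [0.0, -0.236, 0.972, -0.0]
wrist_force: [0.4, 0.8, -0.0]
gripper_width: 0.227
finger_force: 108.2
[ 0.11247234 -0.0567891  -0.91017944] [0.32707432 0.43342082 0.59300926] 0.12324284272582373
pos [ 0.4761 -0.0853  0.1233] shift cm [0.0814 0.0784 0.0742] turn [ 0.     -0.0001 -0.0023] shift in goal frame [0.0812 0.0785 0.0742] F [-0.1183  0.3406 -1.597 ] t 6.75
```

View pics/ins.png

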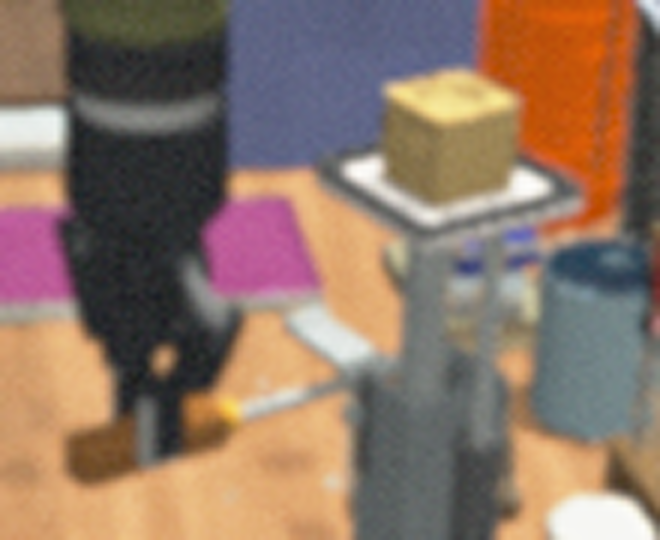

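```bash
cat >feel.py <<'E'
from h import *
import cv2,sys
from bench import manip
F=[];Z=[];B=[]
for i in range(int(sys.argv[1]) if len(sys.argv)>1 else 4):
    s=manip.snapshot("side");t=manip.state();F.append(t["wrist_force"][2]);Z.append(t["eef_pos"][2])
    D=cv2.cvtColor(s["color"],cv2.COLOR_RGB2HSV)[120:215,296:336]
    m=cv2.inRange(D,(15,70,60),(30,255,255))
    # columns of the block only: largest blob
    n,l,st,c=cv2.connectedComponentsWithStats(m);k=1+st[1:,4].argmax();B.append((c[k][1]+120,st[k,4]))
print("Fz %.2f z %.4f blk row %.1f area %d t %.2f"%(np.mean(F),np.mean(Z),B[-1][0],B[-1][1],t["clock"]),t["eef_pos"][:2].round(4))
E
python3 feel.py 2
python3 -m crank '[[-1,[0,0,-0.1],[0,0,0]],[-1,[0,0,-0.1],[0,0,0]],[-1,[0,0,-0.1],[0,0,0]],[-1,[0,0,0],[0,0,0]]]' | grep pos;python3 feel.py
python3 -m crank '[[-1,[0,0,-0.1],[0,0,0]],[-1,[0,0,-0.1],[0,0,0]],[-1,[0,0,0],[0,0,0]]]' | grep pos;python3 feel.py
python3 -m crank '[[-1,[0,0,-0.1],[0,0,0]],[-1,[0,0,-0.1],[0,0,0]],[-1,[0,0,0],[0,0,0]]]' | grep pos;python3 feel.py
```

```text
Fz -1.18 z 0.1234 blk row 152.2 area 403 t 6.85 [ 0.4762 -0.0853]
eef_pos: [0.4765, -0.0852, 0.1266]
Fz -0.87 z 0.1264 blk row 152.2 area 403 t 7.38 [ 0.4763 -0.0852]
eef_pos: [0.4765, -0.0852, 0.1285]
Fz -1.06 z 0.1284 blk row 152.2 area 401 t 7.83 [ 0.4763 -0.0852]
eef_pos: [0.4765, -0.0852, 0.1305]
Fz -1.33 z 0.1304 blk row 152.2 area 405 t 8.28 [ 0.4763 -0.0852]
```

```bash

python3 -m crank '[[-1,[0,0,-0.1],[0,0,0]],[-1,[0,0,-0.1],[0,0,0]],[-1,[0,0,0],[0,0,0]]]' | grep pos;python3 feel.py
python3 -m crank '[[-1,[0,0,-0.1],[0,0,0]],[-1,[0,0,-0.1],[0,0,0]],[-1,[0,0,0],[0,0,0]]]' | grep pos;python3 feel.py
python3 -m crank '[[-1,[0,0,-0.1],[0,0,0]],[-1,[0,0,-0.1],[0,0,0]],[-1,[0,0,0],[0,0,0]]]' | grep pos;python3 feel.py
```

```text
eef_pos: [0.4764, -0.0852, 0.1325]
Fz -0.89 z 0.1324 blk row 152.2 area 405 t 8.73 [ 0.4763 -0.0852]
eef_pos: [0.4765, -0.0852, 0.1345]
Fz -0.94 z 0.1344 blk row 152.2 area 401 t 9.18 [ 0.4763 -0.0852]
eef_pos: [0.4765, -0.0852, 0.1365]
Fz -1.23 z 0.1364 blk row 152.2 area 404 t 9.63 [ 0.4763 -0.0852]
```

```bash

python3 -m crank '[[-1,[0,0,-0.1],[0,0,0]],[-1,[0,0,-0.1],[0,0,0]],[-1,[0,0,0],[0,0,0]]]' | grep pos;python3 feel.py
python3 -m crank '[[-1,[0,0,-0.1],[0,0,0]],[-1,[0,0,-0.1],[0,0,0]],[-1,[0,0,0],[0,0,0]]]' | grep pos;python3 feel.py
python3 -m crank '[[-1,[0,0,-0.1],[0,0,0]],[-1,[0,0,-0.1],[0,0,0]],[-1,[0,0,0],[0,0,0]]]' | grep pos;python3 feel.py
```

```text
eef_pos: [0.4765, -0.0852, 0.1385]
Fz -0.95 z 0.1384 blk row 152.2 area 403 t 10.08 [ 0.4763 -0.0852]
eef_pos: [0.4765, -0.0852, 0.1405]
Fz -1.03 z 0.1404 blk row 152.2 area 402 t 10.53 [ 0.4763 -0.0852]
eef_pos: [0.4764, -0.0852, 0.1425]
Fz -0.73 z 0.1424 blk row 152.2 area 403 t 10.98 [ 0.4763 -0.0852]
```

```bash

python3 -m crank '[[-1,[0,0,-0.1],[0,0,0]],[-1,[0,0,-0.1],[0,0,0]],[-1,[0,0,0],[0,0,0]]]' | grep pos;python3 feel.py
python3 -m crank '[[-1,[0,0,-0.1],[0,0,0]],[-1,[0,0,-0.1],[0,0,0]],[-1,[0,0,0],[0,0,0]]]' | grep pos;python3 feel.py
```

```text
eef_pos: [0.476, -0.0852, 0.1442]
Fz -3.03 z 0.1441 blk row 152.2 area 405 t 11.43 [ 0.4761 -0.0852]
eef_pos: [0.476, -0.0852, 0.1462]
Fz -3.73 z 0.1462 blk row 152.2 area 406 t 11.88 [ 0.4761 -0.0852]
```

```bash

python3 -m crank '[[-1,[0,0,-0.1],[0,0,0]],[-1,[0,0,-0.1],[0,0,0]],[-1,[0,0,0],[0,0,0]]]' | grep pos;python3 feel.py 3
python3 -m crank '[[-1,[0,0,-0.1],[0,0,0]],[-1,[0,0,-0.1],[0,0,0]],[-1,[0,0,0],[0,0,0]]]' | grep pos;python3 feel.py 3
```

```text
eef_pos: [0.4761, -0.0852, 0.1484]
Fz -3.98 z 0.1483 blk row 152.2 area 404 t 12.28 [ 0.4762 -0.0852]
eef_pos: [0.4763, -0.0853, 0.1505]
Fz -4.04 z 0.1504 blk row 152.2 area 405 t 12.68 [ 0.4762 -0.0852]
```

```bash

python3 -m crank '[[-1,[0,0,-0.1],[0,0,0]],[-1,[0,0,0],[0,0,0]]]' | grep pos;python3 feel.py 3
python3 -m crank '[[-1,[0,0,-0.1],[0,0,0]],[-1,[0,0,0],[0,0,0]]]' | grep pos;python3 feel.py 3
```

```text
eef_pos: [0.4763, -0.0853, 0.1514]
Fz -3.89 z 0.1514 blk row 152.2 area 406 t 13.00 [ 0.4763 -0.0853]
eef_pos: [0.4764, -0.0853, 0.1525]
Fz -3.73 z 0.1524 blk row 152.2 area 403 t 13.32 [ 0.4764 -0.0853]
```

```bash

python3 -m crank '[[-1,[0,0,-0.1],[0,0,0]],[-1,[0,0,0],[0,0,0]]]' | grep pos;python3 feel.py 4
```

```text
eef_pos: [0.4766, -0.0851, 0.1537]
Fz -2.70 z 0.1536 blk row 155.4 area 403 t 13.68 [ 0.4766 -0.0851]
```

```bash

python3 -m crank '[[-1,[0,0,-0.1],[0,0,0]],[-1,[0,0,0],[0,0,0]],[-1,[0,0,0],[0,0,0]]]' | grep -E "pos|force";python3 feel.py 3
python3 -m crank '[[-1,[0,0,0],[0,0,0]],[-1,[0,0,0],[0,0,0]],[-1,[0,0,0],[0,0,0]],[-1,[0,0,0],[0,0,0]],[-1,[0,0,0],[0,0,0]],[-1,[0,0,0],[0,0,0]]]' | grep -E "pos";python3 feel.py 3
```

```text
eef_pos: [0.4766, -0.0852, 0.1545]
wrist_force: [0.3, -0.1, -3.0]
finger_force: 108.2
Fz -2.36 z 0.1544 blk row 160.8 area 412 t 14.08 [ 0.4766 -0.0852]
eef_pos: [0.4764, -0.0852, 0.1543]
Fz -2.25 z 0.1543 blk row 168.1 area 473 t 14.73 [ 0.4764 -0.0852]
```

```bash

python3 -m crank '[[-1,[0,0,0],[0,0,0]],[-1,[0,0,0],[0,0,0]],[-1,[0,0,0],[0,0,0]],[-1,[0,0,0],[0,0,0]],[-1,[0,0,0],[0,0,0]],[-1,[0,0,0],[0,0,0]]]' | grep -E "pos";python3 feel.py 3
python3 -m crank '[[-1,[0,0,0],[0,0,0]],[-1,[0,0,0],[0,0,0]],[-1,[0,0,0],[0,0,0]],[-1,[0,0,0],[0,0,0]],[-1,[0,0,0],[0,0,0]],[-1,[0,0,0],[0,0,0]]]' | grep -E "pos";python3 feel.py 3
python3 -m crank '[[-1,[0,0,0],[0,0,0]],[-1,[0,0,0],[0,0,0]],[-1,[0,0,0],[0,0,0]],[-1,[0,0,0],[0,0,0]],[-1,[0,0,0],[0,0,0]],[-1,[0,0,0],[0,0,0]]]' | grep -E "pos";python3 feel.py 3
python3 - <<'E'
from h import *
import cv2
from bench import manip
s=manip.snapshot("side");d["side2"]=s;pickle.dump(d,open("s0.pkl","wb"))
c=s["color"][130:220,240:350,::-1];cv2.imwrite("pics/down.png",cv2.resize(c,None,fx=6,fy=6,interpolation=cv2.INTER_CUBIC))
for h in(.198,.203,.207,.216,.25):print(h,(proj(s,np.array([.5987,-.1088,h+.042]))+.5-[240,130])*6, (proj(s,np.array([.5987-.0147-.0373,-.1088+.0284-.0193,h]))+.5-[240,130])*6)
E
```

```text
eef_pos: [0.4763, -0.0852, 0.1543]
Fz -2.88 z 0.1543 blk row 172.6 area 577 t 15.38 [ 0.4763 -0.0852]
eef_pos: [0.4763, -0.0852, 0.1543]
Fz -2.74 z 0.1543 blk row 172.6 area 562 t 16.03 [ 0.4763 -0.0852]
eef_pos: [0.4763, -0.0852, 0.1543]
Fz -2.51 z 0.1543 blk row 172.7 area 564 t 16.68 [ 0.4763 -0.0852]
0.198 [428.52058432 233.34933333] [305.87177224 312.62571842]
0.203 [429.12245486 222.95597872] [306.18788743 302.63222424]
0.207 [429.60592507 214.60721109] [306.44179391 294.60536234]
0.216 [430.7002006  195.71079922] [307.01640662 276.43986738]
0.25 [434.91671197 122.89830062] [309.22957749 206.47388308]
```

View pics/down.png

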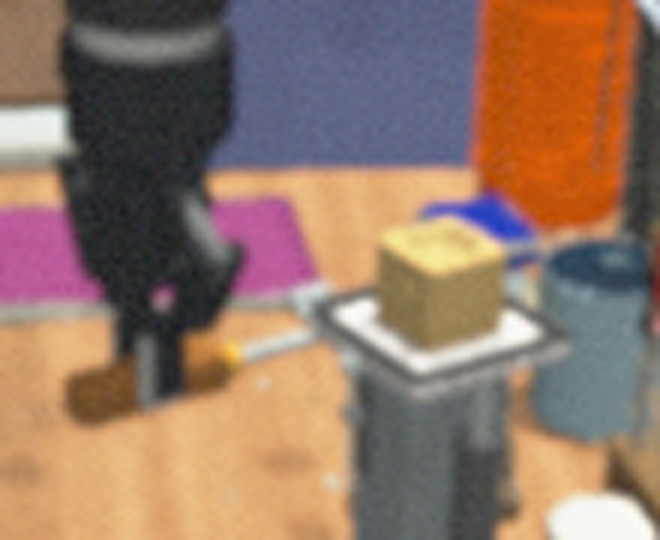

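```bash

python3 -m crank '[[-1,[0,0,0.2],[0,0,0]],[-1,[0,0,0.4],[0,0,0]],[-1,[0,0,0.4],[0,0,0]],[-1,[0,0,0.4],[0,0,0]],[-1,[0,0,0.4],[0,0,0]],[-1,[0,0,0.4],[0,0,0]],[-1,[0,0,0.3],[0,0,0]],[-1,[0,0,0],[0,0,0]]]';python3 feel.py 2
python3 -m crank '[[-1,[1,0,0],[0,0,0]],[-1,[1.5,0,0],[0,0,0]],[-1,[2,0,0],[0,0,0]],[-1,[2,0,0],[0,0,0]],[-1,[3,0.5,0],[0,0,0]],[-1,[3,2,0],[0,0,0]],[-1,[0,2,0],[0,0,0]],[-1,[0,0,0],[0,0,0]]]'
python3 -m crank '[[-1,[0,0,0],[0,0,0.105]],[-1,[0,0,0],[0,0,0.105]],[-1,[0,0,0],[0,0,0.105]],[-1,[0,0,0],[0,0,0.105]],[-1,[0,0,0],[0,0,0.105]],[-1,[0,0,0],[0,0,0.105]],[-1,[0,0,0],[0,0,0]]]'
python3 feel.py 1;python3 -c "
from h import *
to((.4491,.1858,.1),1.414)"
```

```text
clock: 17.4
eef_pos: [0.4758, -0.0852, 0.1286]
ee_rot: [-0.001, -0.235, 0.972, 0.0]
wrist_force: [-0.4, 0.4, -2.0]
gripper_width: 0.224
finger_force: 108.4
Fz -1.11 z 0.1290 blk row 172.7 area 569 t 17.50 [ 0.4762 -0.0852]
clock: 18.17
eef_pos: [0.3392, -0.1006, 0.1288]
ee_rot: [-0.002, -0.235, 0.972, 0.002]
wrist_force: [-0.4, 0.6, -0.5]
gripper_width: 0.227
finger_force: 108.4
clock: 18.75
eef_pos: [0.3451, -0.1028, 0.1297]
ee_rot: [0.001, 0.078, 0.997, -0.0]
wrist_force: [-0.4, -0.4, -0.5]
gripper_width: 0.224
finger_force: 108.4
Fz -1.04 z 0.1296 blk row 172.7 area 564 t 18.80 [ 0.345  -0.1027]
pos [ 0.345  -0.1027  0.1296] shift cm [-5.9008 30.1018  2.9584] turn [-0.0004  0.0011  0.0042] shift in goal frame [-5.7766 30.1255  2.9625] F [-0.4378  0.6317 -1.04  ] t 18.8
```

```bash

python3 -m crank '[[-1,[0,3.7,0],[0,0,0]],[-1,[0,3.7,0],[0,0,0]],[-1,[0,3.7,0],[0,0,0]],[-1,[0,3.7,0],[0,0,0]],[-1,[0,3.7,0],[0,0,0]],[-1,[0,3.7,0],[0,0,0]],[-1,[-1,3.6,0],[0,0,0]],[-1,[-1.5,3.6,0],[0,0,0]]]' >/dev/null
python3 -m crank '[[-1,[-1.7,0.7,1],[0,0,0]],[-1,[-1.7,0,2],[0,0,0]],[-1,[0,0,3],[0,0,0]],[-1,[0,0,2.5],[0,0,0]],[-1,[0,0,1.5],[0,0,0]],[-1,[0,0,0],[0,0,0]],[-1,[0,0,0],[0,0,0]],[-1,[0,0,0],[0,0,0]]]'
python3 feel.py 3;python3 -c "
from h import *
to((.4491,.1858,.0056),1.414)"
```

```text
clock: 20.13
eef_pos: [0.4502, 0.1862, 0.0302]
ee_rot: [0.001, 0.077, 0.997, 0.0]
wrist_force: [0.1, 0.3, -1.1]
gripper_width: 0.229
finger_force: 108.5
Fz -0.75 z 0.0307 blk row 173.0 area 549 t 20.28 [0.4506 0.1864]
pos [0.4506 0.1864 0.0307] shift cm [ 0.1493 -0.0907  2.513 ] turn [0.0016 0.0027 0.0025] shift in goal frame [ 0.1423 -0.087   2.5136] F [ 0.1095  0.0067 -1.1169] t 20.2833
```

```bash

python3 -m crank '[[-1,[0,0,0.8],[0,0,0]],[-1,[0,0,0.6],[0,0,0]],[-1,[0,0,0.4],[0,0,0]],[-1,[0,0,0.3],[0,0,0]],[-1,[0,0,0.2],[0,0,0]],[-1,[0,0,0.1],[0,0,0]],[-1,[0,0,0],[0,0,0]]]' 40
python3 feel.py 3
python3 -m crank '[[-1,[0,0,0.05],[0,0,0]],[-1,[0,0,0.05],[0,0,0]],[-1,[0,0,0],[0,0,0]]]'
python3 feel.py 3
```

```text
clock: 20.87
eef_pos: [0.4487, 0.1857, 0.0056]
ee_rot: [-0.0, 0.077, 0.997, -0.0]
wrist_force: [-2.1, -0.8, 6.1]
gripper_width: 0.225
finger_force: 109.4
Fz 4.90 z 0.0056 blk row 172.8 area 557 t 21.02 [0.4487 0.1857]
clock: 21.27
eef_pos: [0.4487, 0.1857, 0.0056]
ee_rot: [-0.0, 0.077, 0.997, -0.0]
wrist_force: [-4.6, -2.0, 13.8]
gripper_width: 0.226
finger_force: 110.8
Fz 14.96 z 0.0056 blk row 172.8 area 555 t 21.42 [0.4487 0.1857]
```

On the bench. Back off 1 mm, open gently, retreat.

```bash

python3 -m crank '[[-1,[0,0,-0.1],[0,0,0]],[-0.5,[0,0,0],[0,0,0]],[-0.3,[0,0,0],[0,0,0]],[0,[0,0,0],[0,0,0]],[0.5,[0,0,0],[0,0,0]],[1,[0,0,0],[0,0,0]],[1,[0,0,0],[0,0,0]],[1,[0,0,0],[0,0,0]]]' 20
python3 -m crank '[[1,[0,0,-1],[0,0,0]],[1,[0,0,-2],[0,0,0]],[1,[0,0,-3],[0,0,0]],[1,[0,0,-3.5],[0,0,0]],[1,[0,0,-3.5],[0,0,0]],[1,[0,0,-2],[0,0,0]],[1,[0,0,0],[0,0,0]],[1,[0,0,0],[0,0,0]]]'
python3 feel.py 1
python3 - <<'E'
from h import *
import cv2
from bench import manip
w=manip.snapshot("wrist");s=manip.snapshot("side")
cv2.imwrite("pics/fin.png",np.hstack([cv2.resize(w["color"],(420,315)),s["color"][110:268,220:400][:, :].repeat(2,0).repeat(2,1)[:315]])[:,:,::-1])
E
```

```text
clock: 22.08
eef_pos: [0.4493, 0.1859, 0.0052]
ee_rot: [-0.0, 0.077, 0.997, -0.0]
wrist_force: [0.3, -0.3, 0.3]
gripper_width: 0.995
finger_force: 0.0
clock: 22.75
eef_pos: [0.4503, 0.1864, 0.1566]
ee_rot: [0.002, 0.077, 0.997, 0.001]
wrist_force: [-0.5, -0.2, -0.4]
gripper_width: 1.003
finger_force: 0.0
Fz -0.54 z 0.1552 blk row 172.9 area 558 t 22.80 [0.4492 0.1859]
```

View pics/fin.png

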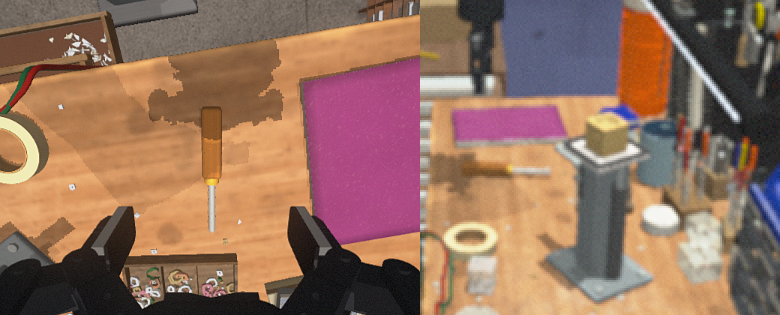

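The rod lies flat (tip at 211,232, handle at 211,145), the platform is down on the cheeks, and the other things are where they were.

```bash
python3 -c "
from bench import manip
print(manip.close_job())"
```

```text
the job is handed in; nothing more can be done
None
```

The platform is all the way down, the rod lies flat on the bench back in its starting place, and I handed the job in at about 23 s; the force on the pawl stayed around 3 N, well short of forcing it, and the other things look undisturbed in the last pictures.

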